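# Push the notions tray home under the clear riser

## Robot

A 7-joint arm with a two-finger parallel gripper is mounted at the origin on the work surface. World frame = base frame: x ahead of the robot, y to its left, z up, the work surface at z = 0. Lengths are in mm, angles in rad, forces in N, time in s.
With the tool pointing down it reaches from about 400 to 750 mm from the base axis. Payload 19.5 kg.
Tool frame: the origin (TCP) lies on the mounting face of the last link; the fingertips stand 173 mm ahead of it and the grasp point (between the pads) lies 155 mm ahead of it; y points along the fingers, x is the direction in which the jaws open and shut, and the axes are right-handed (so a half turn about y gives the same grasp; the last joint's range is limited). The gripper opens to 85 mm and grips with 20 to 120 N. Pads are 22 mm wide; open, the fingers measure 114 mm over their backs; the gripper's body (76 mm by 85 mm) begins 54 mm behind the grasp point. The pads swing forward as they close: fully open they stand 13 mm farther back than shut.
Start: joints at [1.122, 0.707, -0.028, 1.485, 0.022, 0.951, -0.075], TCP at [227.509, -528.068, 404.668] pointing down, gripper open.
Joint ranges: [-2.71, 2.71], [-0.32, 2.16], [-1.57, 1.52], [0, 2.45], [-1.46, 4.6], [0, 2.02], [-2.83, 2.83]. Speed limits (rad/s): [1.89, 1.89, 2.57, 2.57, 3.01, 3.01, 3.01].

## Interface

Orientations are given as a 3x3 rotation matrix whose columns are the frame's x, y, z axes.
In Python, from plant import robot gives the robot as it stands.
- The arm moves only by the tool play_rows, never from a script. Its argument "increments" is a list of rows, each a list of 3 entries, a list of its own where there are three numbers: the shift along the world's x, y, z in units of 0.03 m (1.0 is 0.03 m), then the turn, a rotation vector about the world's x, y, z in units of 0.12 rad (1.0 is 0.12 rad), then the finger opening in mm, from 0 to 85.4. A call has 1 to 5 rows; each row shifts and turns the commanded pose from where the row before left it; what a row does not reach is not made up. A row lasts 1/10 s, in which the tool goes at most 50 mm and 8.59 degrees, less where a joint would pass 70% of its speed; a pose out of reach is approached as far as the arm can. A call with a number of a shift or a turn outside -1 to 1 is refused whole. A call with a gripper value outside its range is refused whole. The fingers move at their own pace and stop on an object; "squeeze" is the grip in N (left out, the last holds). Time passes only in rows, so rows that do not move let the fingers close. It gives the time, the measured TCP pose, the force and the opening at its end, in the units of the state.
- robot.get_obs(): the state, without advancing time (a new reading comes with each control period).
- robot.capture(name): name is "side" or "top" or "wrist"; returns the picture (420x560x3 uint8, blue, green, red); there is no depth.
- robot.camera_params(name): a dict with "camera_matrix" (3x3 intrinsics, pixels), "T" (4x4, takes a point from camera to world coordinates); the wrist camera has in their place "T_tool_cam" (4x4, takes a point from camera to tool coordinates, whose origin is the TCP and whose axes are the tool frame's). Camera axes: x right, y up, looking along -z (the intrinsics and any distortion apply to the point x, -y, -z); pixel columns grow to the right and rows downward; lengths in mm; the calibration is good to about 2 mm. The wrist camera is an equidistant fisheye: a pixel r from the principal point sees the ray r / f radians off the axis. A picture is of the moment at which its call begins: read the wrist's pose just before it. camera_params takes no time and is no camera call.
- robot.sign_off(): hands the job in, once; it reports no verdict.
Trained networks look in the newest picture that a camera, given by its name, has taken for a name from the list of things; names that differ only in an ending like _2 or _b are one class to them, and where a whole thing is asked for, a point or a joint stands for the part that bears it (a point fixed in the world has none). Each returns a list of dicts, best first, with "confidence" (0 to 1); they miss things now and then, are a little off and sometimes report something else, mostly with a low value. They report only what shows in the picture. A call takes as long as a camera call. They do not tell look-alikes from the thing itself.
- robot.find_in(label, camera): "xyz" ([x, y, z] in mm, in the coordinates of the camera as it stood for that picture, good to about 4 mm: the middle of the surface that is visible of it).
- robot.cut_out(label, camera): "region" (420x560 bool, what is visible of it).
The state is a dict: "t": time; "joint_positions": joint angles; "dq": joint speeds; "effort": joint torques, N m; "position": TCP position; "ee_rot": TCP orientation; "wrist_force": force on the tool from outside, world axes, zero at the start; "ft_torque": the same for the moment, N m; "grip_width": opening from 0.0 (shut) to 1.0 (fully open).
Only numpy, scipy, OpenCV 4.12 (cv2) and the standard library are available. Lean on these libraries where they do the work, as an engineer would, in place of code of your own. Each camera call takes 0.05 s, during which the arm holds its last target.

## Task

Put the plywood notions tray away under the clear riser on the cutting mat: bring it to the riser's open front with its steel tongue leading, then slide it in flat on the mat, clear of the riser's underside, until its tongue has clicked through the roller catch and the tray rests against the spring buffer. Feel for the end, since the catch is set at a different depth each time: push gently, never harder than about 20 N. Leave the tray there and leave the jar, the tin and the thread spool where they are.

Things in the scene. Friction and masses are not known exactly. Their poses are not given: they have to be found in the camera images.
- tray: Open plywood box 120 x 100 mm, 38 mm high, loose, 0.35 to 0.7 kg, holding small sewing clips (part of it). Origin: middle of the box's underside; +x points to the end that goes in first, z up. At the -x end a foot plate 60 mm wide, 6 mm thick, reaches to x = -107 mm and carries the upright grip tab.
- tray_tab (a point): Middle of the top of the tray's upright grip tab, 64 mm above the tray's underside, at the tray's x = -95 mm; axes as the tray. The tab is 16 mm in x, 30 mm in y, with 27 mm free between it and the box. It stays outside the riser.
- tray_tongue (a point): Middle of the round upright steel head (12 mm diameter, 10 to 24 mm above the tray's underside) on the steel tongue (5 mm wide) that sticks out of the tray's +x end. It lies at the tray's x = 95 mm, y = 0; tip at x = 101 mm.
- riser: Fixed low stand: two aluminium rails under a clear top, open in front. Origin: middle of the mouth, on the mat; +x points into it, z up. 106 mm between the rails (3 mm to spare each side of the tray), which run from x = 0 to 200 mm. Before the mouth two 22 mm high guides flare out to x = -27 mm. Inside, on the centre line, is a sprung roller catch and behind it the buffer.
- deck: The riser's clear top, 212 x 130 mm, 8 mm thick, fixed to the riser, flush with its mouth. Origin: middle of its front edge, on its underside, 44 mm above the mat (6 mm above the tray's rim); its upper face is at 52 mm.
- roller_l (a joint): Sideways travel (m) of the left of the catch's two sprung white rollers, 0 at rest. At rest they are 9 mm apart; the tongue's head must pass between them, each giving way by about 1.5 mm, which takes about 3 to 9 N more than the sliding drag (2 to 7 N). The catch's depth differs each time and is not reported: with the tray home its origin is 8 to 64 mm beyond the mouth.
- buffer (a joint): Travel (m) of two sprung rubber pads that the box's +x end meets just as the tongue's head is through the rollers. They move with the catch's depth. 0 free to 0.004 fully pressed; 2 N per mm, then solid. With the tray home and let go they stay pressed by some 0.2 to 2 mm.
- jar: Bystander: glass jar with steel cap, 64 mm across, 85 mm high, origin under its centre. Leave alone.
- tin: Bystander: round tin 76 mm across, 45 mm high, origin under its centre. Leave alone.
- spool: Bystander: thread spool 32 mm across, 40 mm high, standing on the far part of the riser's top; origin under its centre. Leave alone.
Not all that is in view belongs to the job. Of the things that look like the tray, the largest one is meant.

How it is judged (in metres and radians):
On the way:
1. the tray's leading end is between the rails under the top, flat on the mat (x of tray in the frame of riser above -0.04 m and y of tray in the frame of riser between -0.01 and 0.01 m and height (world z) of tray below 0.005 m), for 0.1 s.
At the end, for the whole second after the job is handed in: The tray lies flat between the rails under the riser's top, tongue end in, within 6 mm of the centre line, its tongue's head through the rollers and its end resting on the buffer (pads pressed by at least 0.1 mm), grip tab outside the mouth, let go and at rest (value of joint buffer above 0.0001 m and x of tray in the frame of riser above 0.005 m and y of tray in the frame of riser between -0.006 and 0.006 m and x of tray_tab in the frame of riser between -0.1 and -0.02 m and angle between tray's own z axis and vertical below 0.05 rad and height (world z) of tray below 0.004 m and linear speed of tray below 0.01 m/s); the robot touches nothing.
It fails at once if the tray is pushed, jammed or rubbed against the riser (rails, catch, buffer, top) with more than 22 N (contact force between tray and riser above 22 N).
It fails at once if the tray presses on the underside or edge of the riser's top with more than 2 N (contact force between tray and deck above 2 N).
It fails at once if the jar is moved more than 20 mm or tipped (distance of jar from where it was at the start of the episode above 0.02 m or angle between jar's own z axis and vertical above 0.3 rad).
It fails at once if the tin is moved more than 20 mm or tipped (distance of tin from where it was at the start of the episode above 0.02 m or angle between tin's own z axis and vertical above 0.3 rad).
It fails at once if the thread spool is moved more than 20 mm or tipped (distance of spool from where it was at the start of the episode above 0.02 m or angle between spool's own z axis and vertical above 0.3 rad).
It also fails if it takes over 72 s, if anything falls off the work surface, if the arm or the gripper's body presses on something with over 40 N, if the wrist force passes 120 N, or if a joint passes its speed limit or range.

## Working session

There is one attempt and no reset: what is moved stays moved. The work goes in short steps, Python scripts to look and compute and a tool call to move; the robot and the scene stay as the last step left them, time stands still between calls to the robot, and variables do not carry over. Pictures are saved under pics/ and viewed, and the job is handed in when it is done.

Besides the shell and the picture viewer there is one more tool, called after "Request:" in YAML: its name, and indented under it one key for each argument. play_rows: Moves the arm, as the interface text tells. Its arguments: {"type":"object","properties":{"increments":{"type":"array","items":{"type":"array"}},"squeeze":{"type":"number"}},"required":["increments"]}

```bash
ls; mkdir -p pics; python3 - <<'E'
from plant import robot
import cv2,numpy as np
o=robot.get_obs()
for k,v in o.items(): print(k,np.round(v,3).tolist())
for n in ("side","top","wrist"):
    im=robot.capture(n); cv2.imwrite(f"pics/{n}0.png",im)
    p=robot.camera_params(n)
    print(n,{k:np.round(v,3).tolist() for k,v in p.items()})
E
```

```text
pics
t 0.0
joint_positions [1.122, 0.707, -0.028, 1.485, 0.022, 0.951, -0.075]
dq [0.002, 0.001, 0.001, 0.002, -0.0, 0.002, -0.0]
effort [0.0, -88.322, 1.235, -23.616, 0.017, 0.007, 0.0]
position [227.492, -527.998, 404.244]
ee_rot [[0.396, -0.0, 0.918], [-0.918, 0.001, 0.396], [-0.001, -1.0, -0.0]]
wrist_force [0.437, -0.863, -0.197]
ft_torque [-0.04, 0.02, 0.016]
grip_width 1.004
side {'camera_matrix': [[418.904, 0.0, 275.565], [0.0, 418.904, 207.373], [0.0, 0.0, 1.0]], 'T': [[-0.981, 0.134, -0.138, 370.774], [-0.192, -0.707, 0.681, 752.56], [-0.006, 0.695, 0.719, 759.901], [0.0, 0.0, 0.0, 1.0]]}
top {'camera_matrix': [[461.06, 0.0, 277.84], [0.0, 461.06, 213.736], [0.0, 0.0, 1.0]], 'T': [[-0.002, 0.996, -0.089, 396.763], [-1.0, -0.001, 0.008, 77.697], [0.008, 0.089, 0.996, 1331.322], [0.0, 0.0, 0.0, 1.0]]}
wrist {'camera_matrix': [[325.192, 0.0, 281.496], [0.0, 325.192, 208.419], [0.0, 0.0, 1.0]], 'T_tool_cam': [[1.0, 0.001, 0.0, -0.241], [-0.0, 0.281, -0.96, 29.984], [-0.001, 0.96, 0.281, 71.218], [0.0, 0.0, 0.0, 1.0]]}
```

View pics/side0.png

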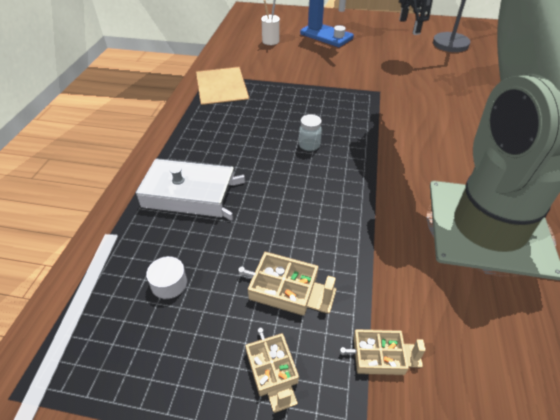

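View pics/top0.png

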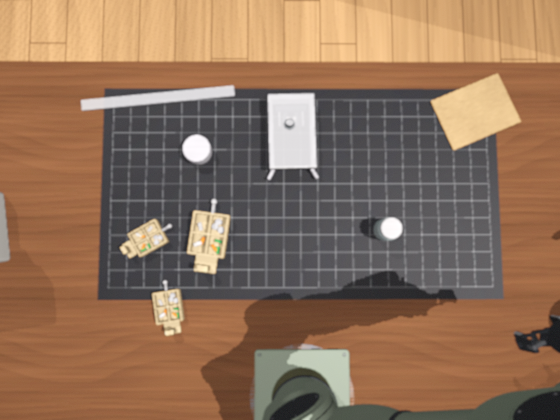

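View pics/wrist0.png

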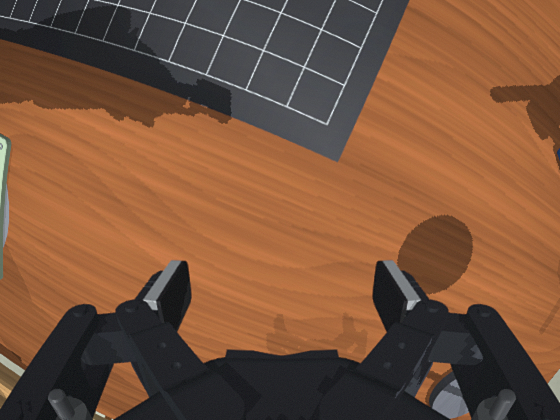

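```bash
cat > h.py <<'E'
import numpy as np,cv2
from plant import robot
def ray(cam,u,v,obs=None):
    p=robot.camera_params(cam);K=p["camera_matrix"]
    a=np.array([(u-K[0,2])/K[0,0],(v-K[1,2])/K[1,1]])
    if cam=="wrist":
        r=np.hypot(*a); d=np.array([a[0]/r*np.sin(r),-a[1]/r*np.sin(r),-np.cos(r)]) if r>0 else np.array([0,0,-1.])
        T=np.eye(4);T[:3,:3]=obs["ee_rot"];T[:3,3]=obs["position"];T=T@np.array(p["T_tool_cam"])
    else:
        d=np.array([a[0],-a[1],-1.]);T=np.array(p["T"])
    return T[:3,3],T[:3,:3]@d
def at(cam,u,v,z,obs=None):
    o,d=ray(cam,u,v,obs);return o+d*(z-o[2])/d[2]
def proj(cam,P,obs=None):
    p=robot.camera_params(cam);K=p["camera_matrix"]
    if cam=="wrist":
        T=np.eye(4);T[:3,:3]=obs["ee_rot"];T[:3,3]=obs["position"];T=T@np.array(p["T_tool_cam"])
    else: T=np.array(p["T"])
    P=np.atleast_2d(P);c=(P-T[:3,3])@T[:3,:3]
    x,y,z=c[:,0],-c[:,1],-c[:,2]
    if cam=="wrist":
        rr=np.hypot(x,y);th=np.arctan2(rr,z);s=th/np.maximum(rr,1e-9);a,b=x*s,y*s
    else: a,b=x/z,y/z
    return np.c_[a*K[0,0]+K[0,2],b*K[1,1]+K[1,2]]
def c2w(cam,xyz,obs=None):
    p=robot.camera_params(cam)
    if cam=="wrist":
        T=np.eye(4);T[:3,:3]=obs["ee_rot"];T[:3,3]=obs["position"];T=T@np.array(p["T_tool_cam"])
    else: T=np.array(p["T"])
    return T[:3,:3]@xyz+T[:3,3]
E
python3 - <<'E'
from h import *
for n in ("tray","tray_tab","tray_tongue","riser","deck","jar","tin","spool"):
  for c in ("top","side"):
    for r in robot.find_in(n,c)[:4]: print(n,c,round(r["confidence"],2),np.round(c2w(c,np.array(r["xyz"])),1))
for c,(x0,y0,x1,y1) in {"top":(90,80,350,300),"side":(120,140,360,340)}.items():
    im=cv2.imread(f"pics/{c}0.png")[y0:y1,x0:x1]
    cv2.imwrite(f"pics/{c}0z.png",cv2.resize(im,None,fx=3,fy=3,interpolation=cv2.INTER_CUBIC)[:600 if c=='x' else 720])
E
```

```text
tray top 0.98 [448.6 263.9   8.1]
tray top 0.78 [241.4 373.6  15.4]
tray top 0.75 [444.  444.3  11.7]
tray side 0.87 [440.9 270.6  11.6]
tray side 0.8 [242.2 379.8  11.6]
tray side 0.73 [435.1 441.   10.2]
tray_tab top 0.94 [245.3 371.3  11.4]
tray_tab top 0.83 [442.7 445.8   9.4]
tray_tab top 0.8 [449.4 268.8   5.8]
tray_tab side 0.7 [442.2 267.4  14.9]
tray_tab side 0.68 [436.  446.3  11.5]
tray_tab side 0.66 [245.8 376.7  11.9]
tray_tab side 0.4 [743.2  37.2  50. ]
tray_tongue top 0.74 [451.6 268.9   5.7]
tray_tongue top 0.68 [243.9 376.    9.5]
tray_tongue side 0.94 [441.4 444.9  11.9]
tray_tongue side 0.66 [440.5 274.2  21. ]
tray_tongue side 0.6 [242.6 376.1  10.2]
riser top 0.96 [748.   29.1  50.4]
deck top 0.67 [750.2  29.2  51.8]
deck top 0.52 [446.7 266.8   7.3]
deck side 0.8 [744.5  37.5  48.9]
jar top 0.85 [ 465.3 -231.5   82.5]
jar top 0.2 [749.3  29.5  49.1]
jar side 0.8 [ 470.6 -221.3   56. ]
jar side 0.4 [444.9 271.9  20.9]
tin top 0.56 [448.  266.9   5.6]
tin side 0.66 [694.8 310.3  42.4]
tin side 0.51 [734.1  58.2  50.2]
spool side 0.53 [760.5  45.1  66.9]
```

```bash
python3 - <<'E'
import cv2
def crop(c,x0,y0,w,h,f,n): cv2.imwrite(f"pics/{n}.png",cv2.resize(cv2.imread(f"pics/{c}0.png")[y0:y0+h,x0:x0+w],None,fx=f,fy=f,interpolation=cv2.INTER_CUBIC))
crop("top",170,190,75,90,6,"t_tray");crop("top",250,85,80,100,6,"t_ris");crop("side",230,245,115,80,6,"s_tray");crop("side",130,150,125,80,6,"s_ris")
E
```

```text
(no output)
```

View pics/t_tray.png

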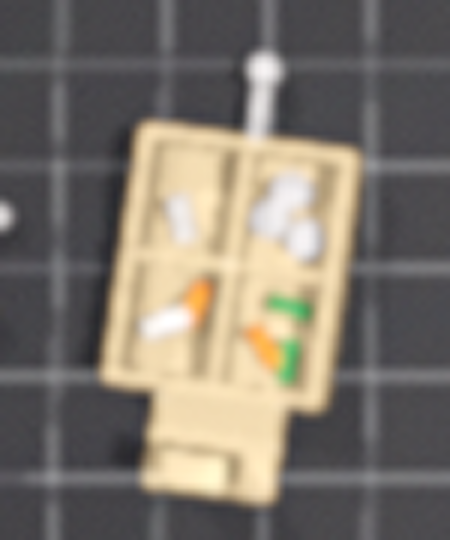

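View pics/t_ris.png

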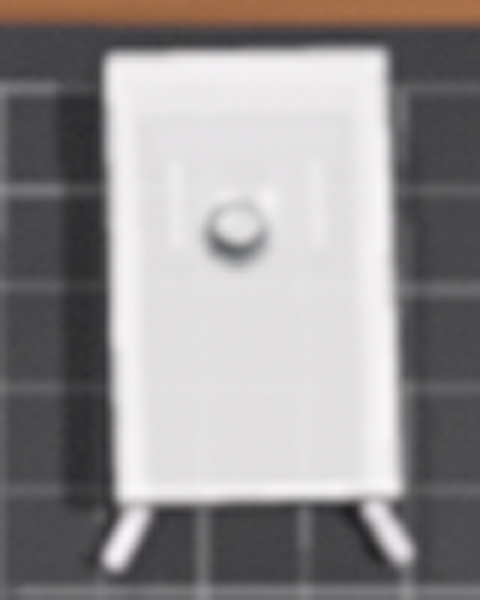

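View pics/s_tray.png

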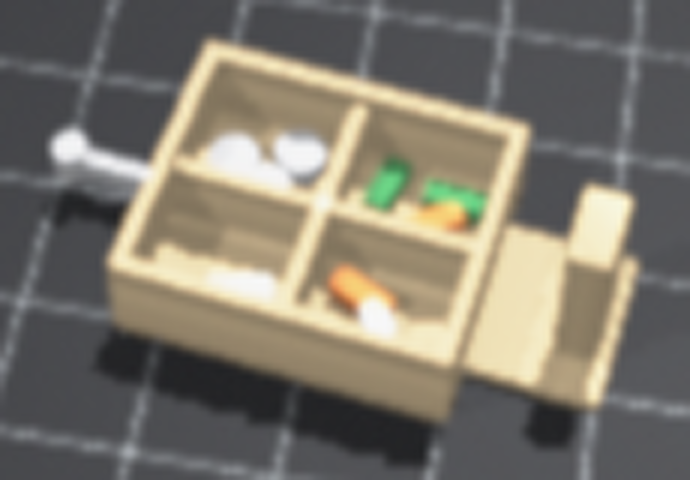

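View pics/s_ris.png

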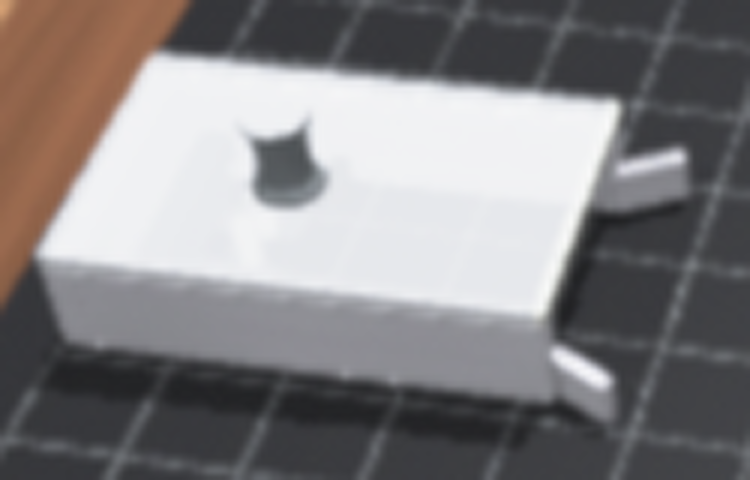

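```bash
cat > fit.py <<'E'
from h import *
from scipy.optimize import least_squares
def fit(P,obs,x0,zfree=True):
    # obs: list (cam, idx list, uv)
    def model(q):
        c,s=np.cos(q[2]),np.sin(q[2]);R=np.array([[c,-s,0],[s,c,0],[0,0,1]]);return P@R.T+np.array([q[0],q[1],q[3]])
    def f(q):
        W=model(q);r=[(proj(c,W[i])-uv).ravel() for c,i,uv in obs];return np.r_[np.concatenate(r),q[3]*0.3]
    s=least_squares(f,x0,x_scale=[10,10,.1,1],loss='soft_l1');return s.x,s.fun
E
python3 - <<'E'
from fit import *
cv=lambda a,x,y:(np.array(a,float)+.5)/6-.5+[x,y]
T=np.array([[60,50,38],[60,-50,38],[-60,-50,38],[-60,50,38],[-95,0,64],[95,0,24]],float)
tt=cv([(143,122),(360,148),(325,410),(103,382),(192,471),(264,70)],170,190)
ts=cv([(110,265),(210,42),(528,128),(450,365),(605,225),(68,148)],230,245)
D=np.array([[212,65,52],[212,-65,52],[0,-65,52],[0,65,52]],float)
dt=cv([(105,52),(385,50),(402,497),(118,500)],250,85)
ds=cv([(38,255),(155,55),(620,100),(545,320)],130,150)
for nm,M,a,b,x0 in (("tray",T,tt,ts,[440,268,-.1,1]),("riser",D,dt,ds,[640,30,0,1])):
    i=range(len(M));i=list(i)
    for o in ([("top",i,a)],[("side",i,b)],[("top",i,a),("side",i,b)]):
        q,f=fit(M,o,x0);print(nm,len(o),o[0][0],np.round(q,3));
    print(np.round(f,1))
E
```

```text
tray 1 top [ 4.56325e+02  2.62141e+02 -1.31000e-01  6.24000e-01]
tray 1 side [ 4.54249e+02  2.62174e+02 -1.31000e-01  1.03000e-01]
tray 2 top [ 4.54979e+02  2.62173e+02 -1.32000e-01  1.00000e-01]
[ 0.3  1.  -0.7  1.3 -0.8  0.1  0.7  0.1  0.3  0.4  0.1  0.3 -0.6  0.1
 -0.5 -0.   0.  -0.2  0.  -0.  -1.1  0.   0.  -0.2  0. ]
riser 1 top [6.43024e+02 2.51440e+01 2.40000e-02 1.02900e+00]
riser 1 side [6.40635e+02 2.49590e+01 2.60000e-02 2.37000e-01]
riser 2 top [6.41598e+02 2.47980e+01 2.50000e-02 2.90000e-01]
[ 0.8  1.6 -0.4  0.8 -0.7 -0.4  0.5  0.3 -0.3 -0.  -0.4 -0.2 -0.1  0.6
 -0.6 -0.9  0.1]
```

Request:
play_rows:
  increments:
    - [[0.65,0.97,0],[0,0,-0.16],60]
    - [[0.65,0.97,0],[0,0,-0.16],60]
    - [[0.65,0.97,0],[0,0,-0.16],60]
    - [[0.65,0.97,0],[0,0,-0.16],60]
    - [[0.65,0.97,0],[0,0,-0.16],60]
  squeeze: 30

```text
t: 1.45
position: [325.6, -381.4, 404.8]
ee_rot: [[0.305, 0.0, 0.952], [-0.952, -0.0, 0.305], [0.0, -1.0, 0.0]]
wrist_force: [1.2, -0.8, 0.1]
grip_width: 0.702
```

Request:
play_rows:
  increments:
    - [[0.65,0.97,0],[0,0,-0.16],60]
    - [[0.65,0.97,0],[0,0,-0.16],60]
    - [[0.65,0.97,0],[0,0,-0.16],60]
    - [[0.65,0.97,0],[0,0,-0.16],60]
    - [[0.65,0.97,0],[0,0,-0.16],60]

```text
t: 1.95
position: [423.2, -235.8, 404.8]
ee_rot: [[0.212, 0.0, 0.977], [-0.977, 0.0, 0.212], [0.0, -1.0, 0.0]]
wrist_force: [0.4, -0.9, -0.3]
grip_width: 0.707
```

Request:
play_rows:
  increments:
    - [[0.65,0.97,0],[0,0,-0.16],60]
    - [[0.65,0.97,0],[0,0,-0.16],60]
    - [[0.65,0.97,0],[0,0,-0.16],60]
    - [[-0.25,0.97,0],[0,0,-0.16],60]
    - [[-0.25,0.97,0],[0,0,-0.16],60]

```text
t: 2.45
position: [466.0, -90.3, 404.5]
ee_rot: [[0.118, -0.0, 0.993], [-0.993, 0.0, 0.118], [-0.0, -1.0, -0.0]]
wrist_force: [0.3, 1.1, 0.4]
grip_width: 0.703
```

Request:
play_rows:
  increments:
    - [[-0.27,0.935,-0.2],[0,0,-0.16],60]
    - [[-0.27,0.935,-0.2],[0,0,-0.16],60]
    - [[-0.27,0.935,-0.2],[0,0,-0.16],60]
    - [[-0.27,0.935,-0.2],[0,0,-0.16],60]
    - [[-0.27,0.935,-0.2],[0,0,-0.16],60]

```text
t: 2.95
position: [425.1, 49.7, 374.5]
ee_rot: [[0.022, 0.0, 1.0], [-1.0, 0.0, 0.022], [-0.0, -1.0, 0.0]]
wrist_force: [1.5, 0.5, 0.6]
grip_width: 0.7
```

Request:
play_rows:
  increments:
    - [[-0.27,0.935,-0.2],[0,0,-0.16],60]
    - [[-0.27,0.935,-0.2],[0,0,-0.16],60]
    - [[-0.27,0.935,-0.2],[0,0,-0.16],60]
    - [[-0.27,0.935,-0.2],[0,0,-0.16],60]
    - [[-0.27,0.935,-0.2],[0,0,-0.16],60]

```text
t: 3.45
position: [384.6, 190.1, 344.5]
ee_rot: [[-0.074, 0.0, 0.997], [-0.997, 0.0, -0.074], [-0.0, -1.0, 0.0]]
wrist_force: [0.6, 0.3, -0.1]
grip_width: 0.703
```

Request:
play_rows:
  increments:
    - [[-0.27,0.935,-0.2],[0,0,-0.16],60]
    - [[-0.27,0.935,-0.2],[0,0,-0.16],60]
    - [[-0.27,0.935,-0.2],[0,0,-0.16],60]
    - [[0,0,0],[0,0,0],60]

```text
t: 3.85
position: [359.4, 276.1, 325.9]
ee_rot: [[-0.126, -0.001, 0.992], [-0.992, 0.001, -0.126], [-0.001, -1.0, -0.001]]
wrist_force: [0.1, 0.4, -0.3]
grip_width: 0.702
```

```bash
python3 - <<'E'
from h import *
o=robot.get_obs();im=robot.capture("wrist")
P=[(360.8,274.7,64),(455,262.2,38)]
c,s=np.cos(-.132),np.sin(-.132)
for x,y,z in [(-87,15,64),(-87,-15,64),(-103,-15,64),(-103,15,64),(60,50,38),(60,-50,38),(-60,-50,38),(-60,50,38),(-107,30,6),(-107,-30,6),(95,0,24)]:
    u=proj("wrist",[455+c*x-s*y,262.2+s*x+c*y,z],o)[0];print((x,y,z),u.round(1))
    cv2.drawMarker(im,tuple(int(a) for a in u.round()),(0,0,255),0,8,1)
cv2.imwrite("pics/w1.png",im);print(o["position"],o["ee_rot"][:,2],o["t"])
E
```

```text
(-87, 15, 64) [263.3 199.7]
(-87, -15, 64) [303.9 199.9]
(-103, -15, 64) [303.4 220.4]
(-103, 15, 64) [263.5 220.2]
(60, 50, 38) [221.3  13.2]
(60, -50, 38) [347.2  14. ]
(-60, -50, 38) [345.5 159.6]
(-60, 50, 38) [221.5 159. ]
(-107, 30, 6) [250.8 204.4]
(-107, -30, 6) [315.4 204.7]
(95, 0, 24) [284.4 -20.3]
[359.39430608 276.12322877 325.90382476] [ 0.99199442 -0.12627724 -0.00106535] 3.85
```

View pics/w1.png

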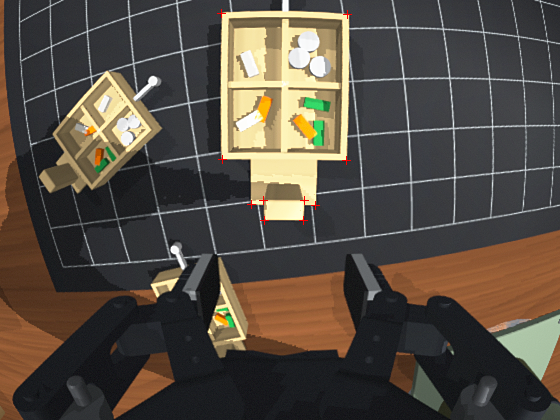

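Request:
play_rows:
  increments:
    - [[0.05,-0.05,-0.9],[0,0,-0.05],60]
    - [[0,0,-0.9],[0,0,0],60]
    - [[0,0,-0.9],[0,0,0],60]
    - [[0,0,-0.9],[0,0,0],60]
    - [[0,0,-0.7],[0,0,0],60]

```text
t: 4.4
position: [362.6, 270.7, 196.6]
ee_rot: [[-0.137, -0.0, 0.991], [-0.991, -0.0, -0.137], [0.0, -1.0, 0.0]]
wrist_force: [0.5, 0.3, -0.1]
grip_width: 0.702
```

Request:
play_rows:
  increments:
    - [[0,0,0],[0,0,0],40]
    - [[0,0,0],[0,0,0],25]
    - [[0,0,0],[0,0,0],20]
    - [[0,0,0],[0,0,0],20]
    - [[0,0,0],[0,0,0],20]
  squeeze: 30

```text
t: 4.9
position: [362.4, 271.6, 198.5]
ee_rot: [[-0.136, 0.001, 0.991], [-0.991, 0.001, -0.136], [-0.001, -1.0, 0.001]]
wrist_force: [0.1, -2.0, 10.4]
grip_width: 0.35
```

```bash
python3 - <<'E'
from h import *
o=robot.get_obs();im=robot.capture("wrist")
cv2.imwrite("pics/w2.png",im);print(o["position"],o["ee_rot"][:,2],o["t"],o["grip_width"],o["wrist_force"])
E
```

```text
[362.38053144 271.55823705 198.5185272 ] [ 0.99064405 -0.13646666  0.00110758] 4.9 0.34950402117945256 [ 0.05454688 -1.9879146  10.42482128]
```

View pics/w2.png

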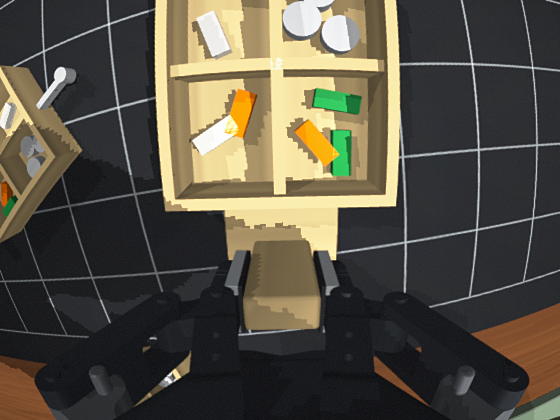

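Request:
play_rows:
  increments:
    - [[0,0,0.05],[0,0,0],20]
    - [[0,0,0.03],[0,0,0],20]
    - [[0,0,0],[0,0,0],20]
  squeeze: 80

```text
t: 5.25
position: [362.1, 271.7, 200.2]
ee_rot: [[-0.136, -0.0, 0.991], [-0.991, 0.0, -0.136], [-0.0, -1.0, -0.0]]
wrist_force: [-0.7, 0.1, -5.4]
grip_width: 0.343
```

Request:
play_rows:
  increments:
    - [[0.03,-0.2,0],[0,0,0.03],20]
    - [[0.05,-0.3,0],[0,0,0.06],20]
    - [[0.06,-0.4,0],[0,0,0.07],20]
    - [[0.06,-0.4,0],[0,0,0.07],20]
    - [[0.06,-0.4,0],[0,0,0.07],20]

```text
t: 5.75
position: [370.2, 219.3, 200.0]
ee_rot: [[-0.101, -0.0, 0.995], [-0.995, -0.0, -0.101], [0.0, -1.0, -0.0]]
wrist_force: [0.6, -0.1, -4.9]
grip_width: 0.34
```

Request:
play_rows:
  increments:
    - [[0.06,-0.42,0],[0,0,0.07],20]
    - [[0.06,-0.42,0],[0,0,0.07],20]
    - [[0.06,-0.42,0],[0,0,0.07],20]
    - [[0.06,-0.42,0],[0,0,0.07],20]
    - [[0.06,-0.42,0],[0,0,0.07],20]

```text
t: 6.25
position: [382.8, 157.9, 202.4]
ee_rot: [[-0.058, -0.004, 0.998], [-0.998, -0.002, -0.058], [0.002, -1.0, -0.004]]
wrist_force: [0.2, 0.6, -5.1]
grip_width: 0.341
```

Request:
play_rows:
  increments:
    - [[0.06,-0.42,0],[0,0,0.07],20]
    - [[0.06,-0.42,0],[0,0,0.07],20]
    - [[0.06,-0.42,0],[0,0,0.07],20]
    - [[0.06,-0.42,0],[0,0,0.07],20]
    - [[0.06,-0.42,0],[0,0,0.07],20]

```text
t: 6.75
position: [397.0, 96.8, 205.8]
ee_rot: [[-0.016, -0.011, 1.0], [-1.0, -0.004, -0.016], [0.005, -1.0, -0.011]]
wrist_force: [0.1, 0.4, -5.3]
grip_width: 0.337
```

Request:
play_rows:
  increments:
    - [[0.06,-0.42,0],[0,0,0.06],20]
    - [[0.06,-0.42,0],[0,0,0.06],20]
    - [[0.06,-0.42,0],[0,0,0.06],20]
    - [[0.06,-0.3,0],[0,0,0.05],20]
    - [[0,0,0],[0,0,0],20]

```text
t: 7.25
position: [405.2, 50.0, 206.5]
ee_rot: [[0.009, -0.012, 1.0], [-1.0, -0.005, 0.009], [0.005, -1.0, -0.012]]
wrist_force: [0.4, 0.7, -5.6]
grip_width: 0.339
```

```bash
python3 - <<'E'
from h import *
o=robot.get_obs();print(o["position"],o["ee_rot"][:,2],o["t"],o["grip_width"],o["wrist_force"],o["ft_torque"])
for n in ("wrist","top","side"): cv2.imwrite(f"pics/{n}3.png",robot.capture(n))
def crop(c,x0,y0,w,h,f,n): cv2.imwrite(f"pics/{n}.png",cv2.resize(cv2.imread(f"pics/{c}3.png")[y0:y0+h,x0:x0+w],None,fx=f,fy=f,interpolation=cv2.INTER_CUBIC))
crop("top",240,90,110,150,4,"t3z");crop("side",200,140,200,150,4,"s3z")
E
```

```text
[405.21948071  50.03411631 206.48389351] [ 0.99988246  0.00933093 -0.01216516] 7.25 0.3394912546755617 [ 0.39634378  0.69113098 -5.6183112 ] [-0.00667409  0.41194813 -0.05728886]
```

View pics/wrist3.png

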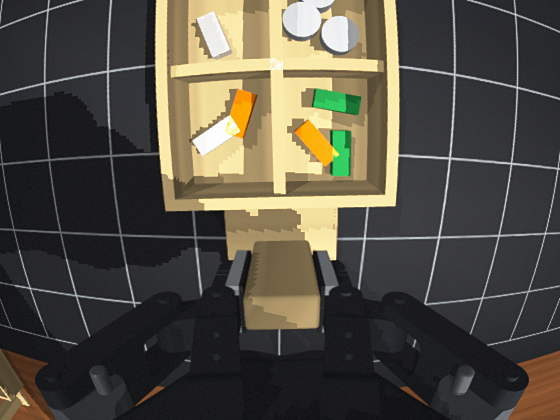

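View pics/t3z.png

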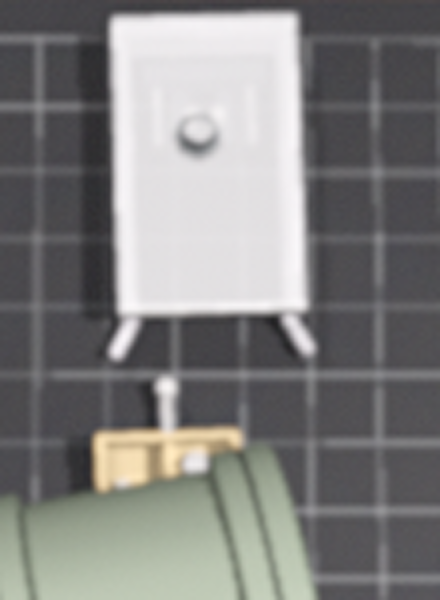

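View pics/s3z.png

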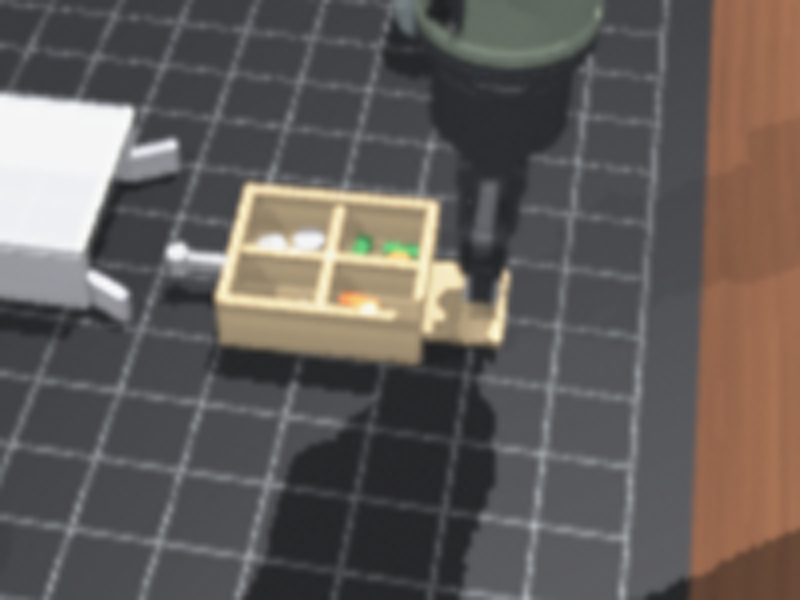

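Request:
play_rows:
  increments:
    - [[0.3,-0.1,0],[0.01,-0.03,0.03],20]
    - [[0.3,-0.3,0],[0.01,-0.03,0.03],20]
    - [[0.2,-0.3,0],[0.01,-0.02,0.03],20]
    - [[0.1,-0.3,0],[0.01,-0.02,0.03],20]
    - [[0,0,0],[0,0,0],20]

```text
t: 7.9
position: [432.3, 19.7, 206.4]
ee_rot: [[0.023, 0.0, 1.0], [-1.0, -0.001, 0.023], [0.001, -1.0, 0.0]]
wrist_force: [-0.4, -0.6, -6.1]
grip_width: 0.341
```

Request:
play_rows:
  increments:
    - [[0,0,-0.1],[0,0,0],20]
    - [[0,0,-0.1],[0,0,0],20]
    - [[0,0,0],[0,0,0],20]

```text
t: 8.2
position: [431.8, 21.6, 200.0]
ee_rot: [[0.026, -0.001, 1.0], [-1.0, -0.0, 0.026], [0.0, -1.0, -0.001]]
wrist_force: [-0.3, -0.3, -5.8]
grip_width: 0.341
```

Request:
play_rows:
  increments:
    - [[0,0,0],[0,0,0],20]
    - [[0,0,0],[0,0,0],20]
    - [[0,0,0],[0,0,0],20]
  squeeze: 25

```text
t: 8.5
position: [432.0, 21.3, 200.5]
ee_rot: [[0.025, -0.0, 1.0], [-1.0, -0.0, 0.025], [0.0, -1.0, -0.0]]
wrist_force: [0.0, -0.9, -5.9]
grip_width: 0.341
```

```bash
python3 - <<'E'
from h import *
o=robot.get_obs();print(o["position"],o["ee_rot"][:,2],o["t"],o["grip_width"],o["wrist_force"],o["ft_torque"])
for n in ("top","side","wrist"): cv2.imwrite(f"pics/{n}4.png",robot.capture(n))
def crop(c,x0,y0,w,h,f,n): cv2.imwrite(f"pics/{n}.png",cv2.resize(cv2.imread(f"pics/{c}4.png")[y0:y0+h,x0:x0+w],None,fx=f,fy=f,interpolation=cv2.INTER_CUBIC))
crop("top",250,150,80,90,6,"t4z");crop("side",200,150,130,90,6,"s4z")
E
```

```text
[432.03255991  21.30595139 200.48929347] [ 9.99679984e-01  2.52958418e-02 -2.24051920e-04] 8.5 0.3414690149693265 [ 0.03104505 -0.89530396 -5.92691017] [-0.02718634  0.42613432  0.01999785]
```

View pics/t4z.png

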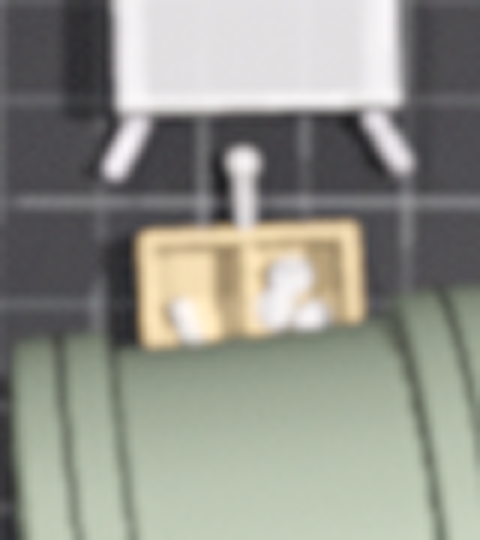

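View pics/s4z.png

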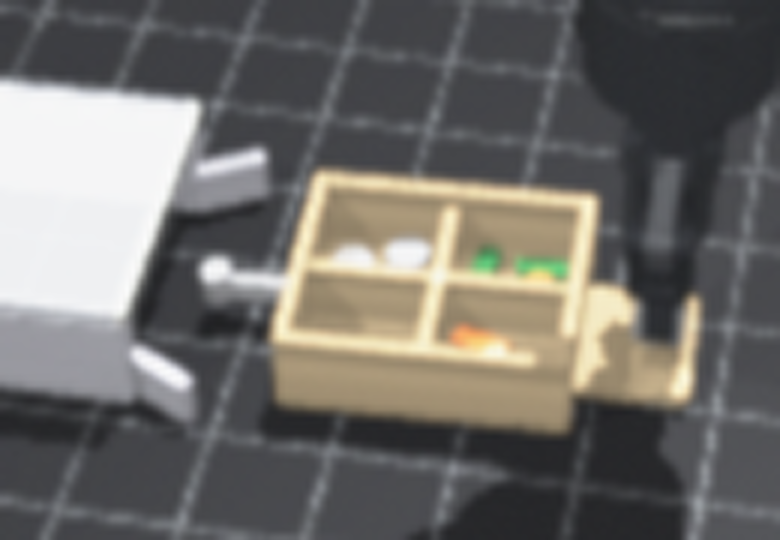

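View pics/wrist4.png

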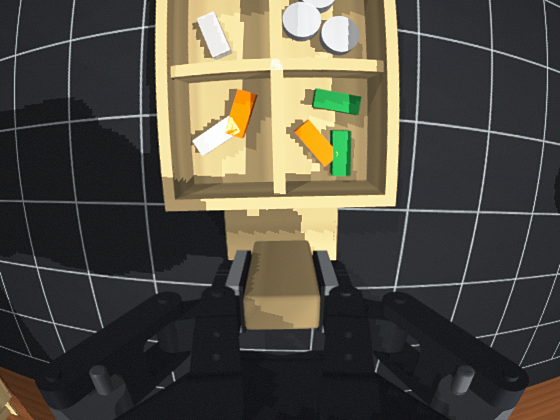

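Request:
play_rows:
  increments:
    - [[0,0,-0.03],[0,0,0],20]
    - [[0,0,0],[0,0,0],20]

```text
t: 8.85
position: [432.0, 21.2, 199.5]
ee_rot: [[0.025, -0.0, 1.0], [-1.0, -0.0, 0.025], [0.0, -1.0, -0.0]]
wrist_force: [0.2, -0.7, -5.5]
grip_width: 0.34
```

Request:
play_rows:
  increments:
    - [[0,0,-0.03],[0,0,0],20]
    - [[0,0,0],[0,0,0],20]

```text
t: 9.05
position: [432.0, 21.2, 198.7]
ee_rot: [[0.025, -0.0, 1.0], [-1.0, -0.0, 0.025], [0.0, -1.0, -0.0]]
wrist_force: [-1.2, -0.4, -1.5]
grip_width: 0.345
```

Request:
play_rows:
  increments:
    - [[0,0,-0.02],[0,0,0],20]
    - [[0,0,0],[0,0,0],20]

```text
t: 9.25
position: [431.9, 21.2, 198.6]
ee_rot: [[0.025, 0.0, 1.0], [-1.0, -0.0, 0.025], [0.0, -1.0, 0.0]]
wrist_force: [-4.1, 0.0, 19.6]
grip_width: 0.342
```

```bash
python3 - <<'E'
from fit import *
o=robot.get_obs();print(o["position"],o["ee_rot"][:,2],o["wrist_force"],o["ft_torque"])
# relative pose tool -> tray at grasp: tool 
cv=lambda a,x,y:(np.array(a,float)+.5)/6-.5+[x,y]
T=np.array([[60,50,38],[60,-50,38],[-60,-50,38],[-60,50,38],[95,0,24]],float)
tt=cv([(141,230),(362,221),(240,152)],250,150)  # fl, fr, tongue
ts=cv([(275,342),(318,172),(598,195),(576,365),(214,262)],200,150)
for obs in ([("top",[0,1,4],tt)],[("side",[0,1,2,3,4],ts)],[("top",[0,1,4],tt),("side",[0,1,2,3,4],ts)]):
    q,f=fit(T,obs,[525,22,.02,1]);print(np.round(q,3),np.round(f,1))
    d=q[:2]-[641.6,24.8];c,s=np.cos(.025),np.sin(.025);print("riser frame",c*d[0]+s*d[1],-s*d[0]+c*d[1],q[2]-.025)
E
```

```text
[431.93164555  21.19261139 198.6474757 ] [9.99686187e-01 2.50492098e-02 2.53992979e-04] [-4.13335417e+00  1.59543716e-02  1.95861842e+01] [0.12437413 0.77558156 0.03289666]
[5.29125e+02 2.65660e+01 5.10000e-02 2.16000e-01] [ 0.3 -0.1 -1.3 -0.4  0.6  0.6  0.1]
riser frame -112.39540443601867 4.576609302839918 0.02605962142892996
[5.24032e+02 2.43160e+01 6.20000e-02 5.64000e-01] [ 0.1 -0.7 -0.  -0.1 -0.1  0.  -0.4 -0.   0.5  1.1  0.2]
riser frame -117.54384094722606 2.4545936772528187 0.03670837895199592
[5.25053e+02 2.51730e+01 6.20000e-02 1.34900e+00] [ 0.6  1.5 -1.   0.8  0.7  2.  -0.4 -0.7 -0.5 -0.1 -0.6 -0.  -0.8 -0.1
 -0.   1.1  0.4]
riser frame -116.50097262248757 3.285885729662361 0.03725184195363964
```

Request:
play_rows:
  increments:
    - [[0,0,0.03],[0,0,0],40]
    - [[0,0,0],[0,0,0],40]
    - [[0,0,0],[0,0,0],40]

```text
t: 9.55
position: [432.1, 21.2, 198.9]
ee_rot: [[0.025, 0.0, 1.0], [-1.0, -0.0, 0.025], [0.0, -1.0, 0.0]]
wrist_force: [-0.1, -0.7, -0.5]
grip_width: 0.472
```

```bash
python3 - <<'E'
from h import *
o=robot.get_obs();print(o["position"],o["ee_rot"][:,2],o["t"],o["grip_width"],o["wrist_force"],o["ft_torque"])
for n in ("top","side","wrist"): cv2.imwrite(f"pics/{n}5.png",robot.capture(n))
def crop(c,x0,y0,w,h,f,n): cv2.imwrite(f"pics/{n}.png",cv2.resize(cv2.imread(f"pics/{c}5.png")[y0:y0+h,x0:x0+w],None,fx=f,fy=f,interpolation=cv2.INTER_CUBIC))
crop("top",250,150,80,90,6,"t5z");crop("side",200,150,130,90,6,"s5z");crop("wrist",150,160,260,180,3,"w5z")
E
```

```text
[432.13042099  21.23628125 198.9316939 ] [9.99684894e-01 2.51019697e-02 6.52015872e-05] 9.55 0.4720608661802851 [-0.13235943 -0.74139242 -0.54686443] [-0.02161448  0.03290347 -0.02570234]
```

View pics/t5z.png

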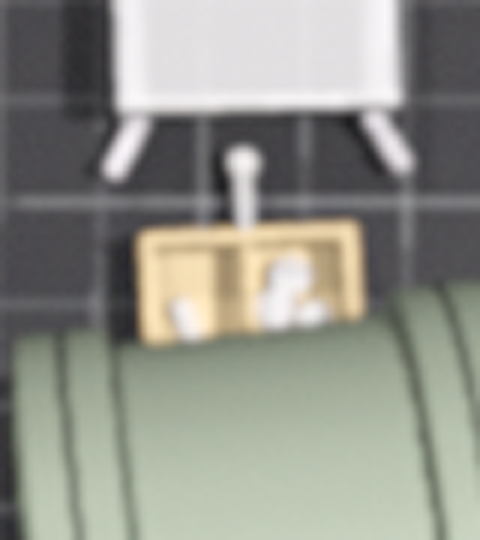

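View pics/s5z.png

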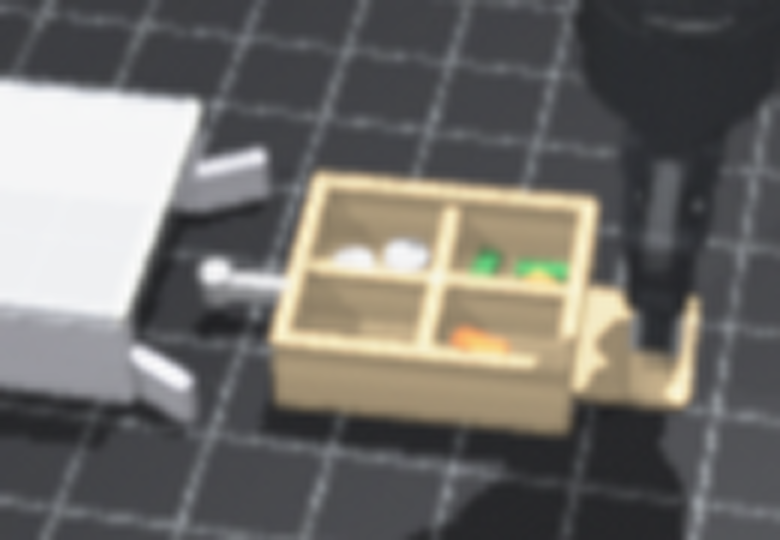

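View pics/w5z.png

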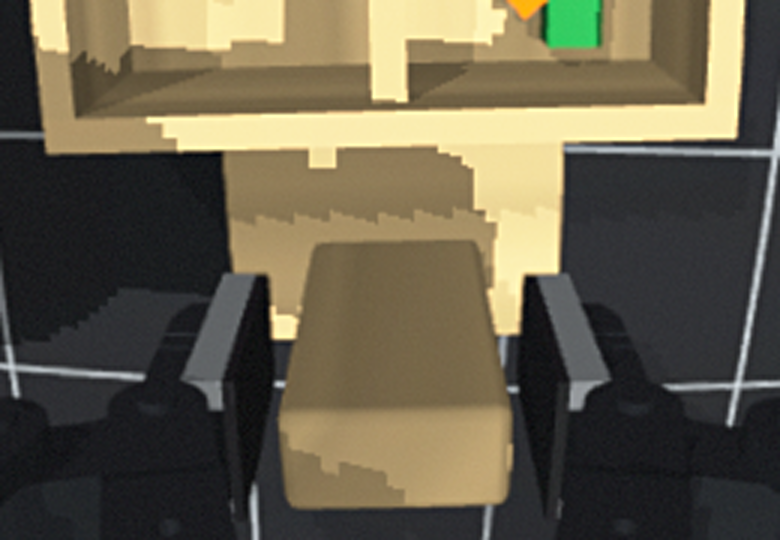

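```bash
python3 - <<'E'
import fit as F
from fit import *
o=robot.get_obs()
op=F.proj
F.proj=lambda c,W:op(c,W,o)
cv=lambda a,x,y,f=6:(np.array(a,float)+.5)/f-.5+[x,y]
T=np.array([[60,50,38],[60,-50,38],[-60,-50,38],[-60,50,38],[95,0,24],[-87,15,64],[-87,-15,64],[-87,15,6],[-87,-15,6]],float)
tt=cv([(141,230),(362,221),(240,154)],250,150)
ts=cv([(273,342),(316,172),(598,197),(575,365),(213,265)],200,150)
tw=cv([(737,138),(47,153),(283,405),(508,405),(315,243),(479,241)],150,160,3)
A=[("top",[0,1,4],tt)];B=[("side",[0,1,2,3,4],ts)];C=[("wrist",[2,3,5,6,7,8],tw)]
c,s=np.cos(.025),np.sin(.025)
for obs in (A,B,C,C+B,A+B+C):
    q,f=F.fit(T,obs,[525,22,.02,1]);print(np.round(q,3),np.round(f,1))
    d=q[:2]-[641.6,24.8];print("riser frame",c*d[0]+s*d[1],-s*d[0]+c*d[1],q[2]-.025)
E
```

```text
[5.28858e+02 2.65860e+01 5.10000e-02 1.99000e-01] [ 0.3 -0.  -1.3 -0.3  0.6  0.4  0.1]
riser frame -112.66250951785493 4.603719671001924 0.025779467601776136
[5.24417e+02 2.49670e+01 6.10000e-02 6.50000e-01] [ 0.2 -0.6  0.1  0.  -0.3 -0.1 -0.4  0.1  0.4  0.7  0.2]
riser frame -117.14212237968015 3.096388630254332 0.03596076706546418
[ 5.24698e+02  2.53670e+01  4.60000e-02 -6.60000e-01] [-0.8  0.   1.7 -0.1 -1.6  1.8  2.5  0.3 -0.6 -0.7  0.1 -1.2 -0.2]
riser frame -116.85125265150009 3.4893540807315504 0.021494656880001836
[ 5.24822e+02  2.53820e+01  4.70000e-02 -3.07000e-01] [-0.5 -0.1  1.4 -0.1 -1.7  2.   2.7  0.5 -0.6 -0.7  0.2 -1.2 -0.2 -0.5
  0.3  0.2 -0.3  0.5 -1.   0.8  0.4  0.7 -0.1]
riser frame -116.72682364757841 3.501077787753438 0.02181055267333485
[5.24994e+02 2.55520e+01 4.80000e-02 5.00000e-02] [ 0.7  1.3 -0.9  1.1  1.   1.7 -0.3 -0.5  0.1  0.2 -0.4  0.4 -1.   0.7
  0.3  0.7 -0.4 -0.4  1.  -0.1 -1.9  2.1  2.7  0.5 -0.7 -0.7  0.2 -1.3
  0. ]
riser frame -116.55067233327662 3.667003494524574 0.023263529916317624
```

Request:
play_rows:
  increments:
    - [[0,0,0],[0,0,0.18],40]
    - [[0,0,0],[0,0,0],40]
    - [[0,0,0.02],[0,0,0],20]
    - [[0,0,0],[0,0,0],20]
    - [[0,0,0],[0,0,0],20]
  squeeze: 40

```text
t: 10.2
position: [432.0, 21.3, 199.5]
ee_rot: [[0.047, -0.0, 0.999], [-0.999, -0.0, 0.047], [0.0, -1.0, -0.0]]
wrist_force: [-0.0, 0.8, -2.6]
grip_width: 0.342
```

Request:
play_rows:
  increments:
    - [[0,-0.02,0],[0,0,-0.1],20]
    - [[0,-0.03,0],[0,0,-0.09],20]
    - [[0,0,0],[0,0,0],20]

```text
t: 10.5
position: [432.0, 19.6, 199.5]
ee_rot: [[0.023, -0.0, 1.0], [-1.0, -0.0, 0.023], [0.0, -1.0, -0.0]]
wrist_force: [0.2, 2.2, -3.0]
grip_width: 0.343
```

Request:
play_rows:
  increments:
    - [[0.2,0.005,0],[0,0,0],20]
    - [[0.2,0.005,0],[0,0,0],20]
    - [[0.2,0.005,0],[0,0,0],20]
    - [[0.2,0.005,0],[0,0,0],20]
    - [[0.2,0.005,0],[0,0,0],20]

```text
t: 11.0
position: [462.6, 20.5, 199.5]
ee_rot: [[0.024, -0.0, 1.0], [-1.0, -0.0, 0.024], [0.0, -1.0, -0.0]]
wrist_force: [-1.3, -0.0, -1.9]
grip_width: 0.343
```

```bash
python3 - <<'E'
from h import *
o=robot.get_obs();print(o["position"],o["ee_rot"][:,2],o["t"],o["grip_width"],o["wrist_force"],o["ft_torque"])
for n in ("top","side","wrist"): cv2.imwrite(f"pics/{n}6.png",robot.capture(n))
def crop(c,x0,y0,w,h,f,n): cv2.imwrite(f"pics/{n}.png",cv2.resize(cv2.imread(f"pics/{c}6.png")[y0:y0+h,x0:x0+w],None,fx=f,fy=f,interpolation=cv2.INTER_CUBIC))
crop("top",250,130,80,90,6,"t6z");crop("side",190,140,130,90,6,"s6z")
E
```

```text
[462.58241847  20.46032105 199.52899155] [ 9.99714300e-01  2.39005159e-02 -2.89985381e-04] 11.0 0.3427877213704247 [-1.28082606 -0.02205305 -1.88351842] [-0.00844144  0.40921812 -0.03269899]
```

View pics/t6z.png

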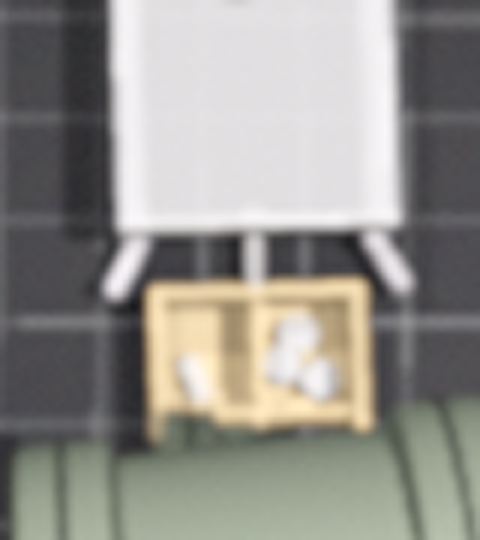

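View pics/s6z.png

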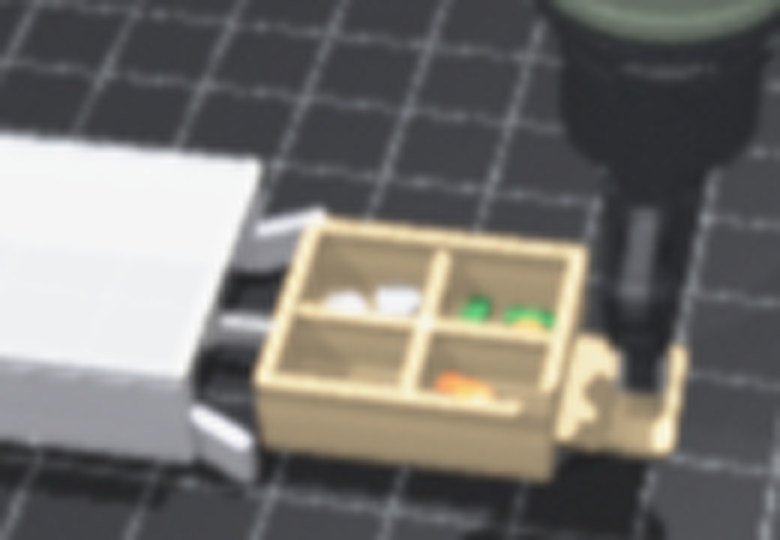

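View pics/wrist6.png

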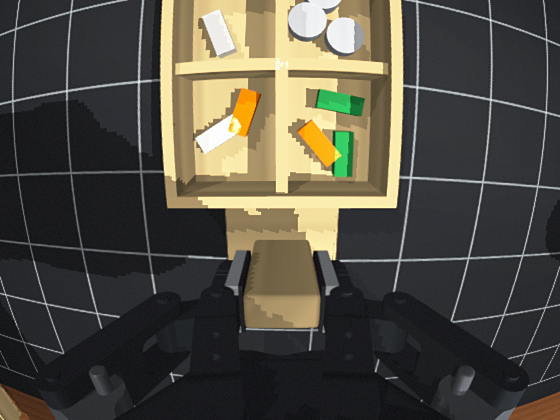

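```bash
python3 - <<'E'
from fit import *
cv=lambda a,x,y,f=6:(np.array(a,float)+.5)/f-.5+[x,y]
T=np.array([[60,50,38],[60,-50,38],[-60,-50,38],[-60,50,38]],float)
D=np.array([[0,-65,52],[0,65,52]],float)
tt=cv([(146,286),(372,281)],250,130); ts=cv([(258,388),(307,220),(585,247)],190,140)
c,s=np.cos(.025),np.sin(.025)
for obs in ([("top",[0,1],tt)],[("side",[0,1,2],ts)],[("top",[0,1],tt),("side",[0,1,2],ts)]):
    q,f=fit(T,obs,[555,22,.02,1]);d=q[:2]-[641.6,24.8]
    print(np.round(q,3),np.round(f,1),"riser",np.round([c*d[0]+s*d[1],-s*d[0]+c*d[1],q[2]-.025],3))
# deck front corners now
R=np.array([[c,-s,0],[s,c,0],[0,0,1]])
W=D@R.T+[641.6,24.8,0];print("pred deck top",(proj("top",W)-[250,130])*6,"side",(proj("side",W)-[190,140])*6)
E
```

```text
[5.57848e+02 2.32440e+01 2.20000e-02 2.35000e-01] [ 1.2 -0.  -1.2  0.   0.1] riser [-8.3765e+01  5.3800e-01 -3.0000e-03]
[5.55773e+02 2.41060e+01 5.30000e-02 2.10000e-01] [ 0.1 -0.3  0.1  0.3 -0.1  0.   0.1] riser [-8.5817e+01  1.4510e+00  2.8000e-02]
[ 5.56818e+02  2.30110e+01  4.10000e-02 -5.79000e-01] [ 0.9  0.7 -1.6  0.1 -0.4 -0.6  0.1  0.1 -0.3  0.1 -0.2] riser [-8.48e+01  3.31e-01  1.60e-02]
pred deck top [[395.53593396 222.45454942]
 [118.34908925 229.35379409]] side [[256.91865448 161.83411285]
 [179.17655111 372.67359733]]
```

Request:
play_rows:
  increments:
    - [[0.15,0.004,0],[0,0,-0.02],20]
    - [[0.15,0.004,0],[0,0,-0.02],20]
    - [[0.15,0.004,0],[0,0,-0.02],20]
    - [[0.15,0.004,0],[0,0,0],20]
  squeeze: 30

```text
t: 11.55
position: [480.4, 21.0, 199.5]
ee_rot: [[0.017, -0.0, 1.0], [-1.0, -0.0, 0.017], [0.0, -1.0, -0.0]]
wrist_force: [-1.2, 0.9, -3.2]
grip_width: 0.345
```

Request:
play_rows:
  increments:
    - [[0.1,0.002,0],[0,0,0],20]
    - [[0.1,0.002,0],[0,0,0],20]
    - [[0.1,0.002,0],[0,0,0],20]
    - [[0.1,0.003,0],[0,0,0],20]

```text
t: 11.95
position: [492.2, 21.2, 199.5]
ee_rot: [[0.017, -0.0, 1.0], [-1.0, -0.0, 0.017], [0.0, -1.0, -0.0]]
wrist_force: [-1.8, -0.5, -1.2]
grip_width: 0.348
```

```bash
python3 - <<'E'
from h import *
o=robot.get_obs();print(o["wrist_force"],o["ft_torque"])
for n in ("top","side"): cv2.imwrite(f"pics/{n}7.png",robot.capture(n))
a=cv2.imread("pics/top7.png")[130:220,250:330];b=cv2.imread("pics/side7.png")[140:230,170:300]
cv2.imwrite("pics/z7.png",np.hstack([cv2.resize(x,None,fx=3.7,fy=5*0.74,interpolation=cv2.INTER_CUBIC) for x in (a,b)]))
E
```

```text
[-1.8451605  -0.49160803 -1.1724169 ] [0.0406155  0.46773417 0.02025007]
```

View pics/z7.png

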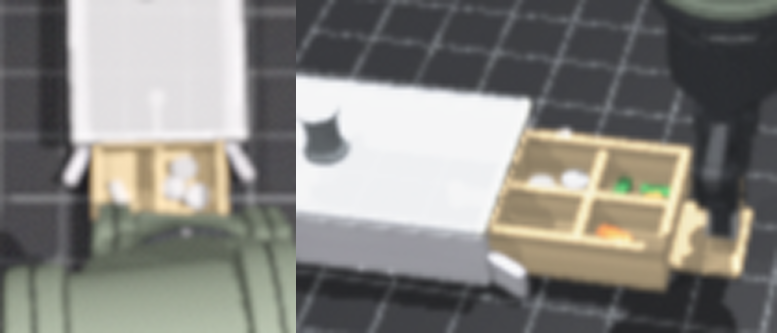

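Request:
play_rows:
  increments:
    - [[0.1,0.0025,0],[0,0,0.01],20]
    - [[0.1,0.0025,0],[0,0,0.01],20]
    - [[0.1,0.0025,0],[0,0,0.01],20]
    - [[0.1,0.0025,0],[0,0,0.01],20]
    - [[0.1,0.0025,0],[0,0,0],20]

```text
t: 12.55
position: [507.3, 21.6, 199.5]
ee_rot: [[0.022, -0.0, 1.0], [-1.0, -0.0, 0.022], [0.0, -1.0, -0.0]]
wrist_force: [-1.7, 0.6, -2.7]
grip_width: 0.347
```

Request:
play_rows:
  increments:
    - [[0.1,0.0025,0],[0,0,0],20]
    - [[0.1,0.0025,0],[0,0,0],20]
    - [[0.1,0.0025,0],[0,0,0],20]
    - [[0.1,0.0025,0],[0,0,0],20]
    - [[0.1,0.0025,0],[0,0,0],20]

```text
t: 13.05
position: [522.3, 22.0, 199.5]
ee_rot: [[0.022, -0.0, 1.0], [-1.0, -0.0, 0.022], [0.0, -1.0, -0.0]]
wrist_force: [-1.9, -0.3, -1.5]
grip_width: 0.346
```

Request:
play_rows:
  increments:
    - [[0.1,0.0025,0],[0,0,0],20]
    - [[0.1,0.0025,0],[0,0,0],20]
    - [[0.1,0.0025,0],[0,0,0],20]

```text
t: 13.35
position: [531.3, 22.2, 199.5]
ee_rot: [[0.022, -0.0, 1.0], [-1.0, -0.0, 0.022], [0.0, -1.0, -0.0]]
wrist_force: [-1.9, 0.6, -1.2]
grip_width: 0.344
```

Request:
play_rows:
  increments:
    - [[0.05,0.0012,0],[0,0,0],20]
    - [[0.05,0.0012,0],[0,0,0],20]
    - [[0.05,0.0012,0],[0,0,0],20]
    - [[0.05,0.0012,0],[0,0,0],20]

```text
t: 13.75
position: [537.1, 22.4, 199.5]
ee_rot: [[0.022, -0.0, 1.0], [-1.0, -0.0, 0.022], [0.0, -1.0, -0.0]]
wrist_force: [-2.5, -0.1, -1.3]
grip_width: 0.347
```

Request:
play_rows:
  increments:
    - [[0.05,0.0012,0],[0,0,0],20]
    - [[0.05,0.0012,0],[0,0,0],20]
    - [[0.05,0.0012,0],[0,0,0],20]

```text
t: 14.05
position: [541.6, 22.5, 199.5]
ee_rot: [[0.022, -0.0, 1.0], [-1.0, -0.0, 0.022], [0.0, -1.0, -0.0]]
wrist_force: [-1.2, -0.4, -2.2]
grip_width: 0.343
```

Request:
play_rows:
  increments:
    - [[0.05,0.0012,0],[0,0,0],20]
    - [[0.05,0.0012,0],[0,0,0],20]
    - [[0.05,0.0012,0],[0,0,0],20]

```text
t: 14.35
position: [546.1, 22.6, 199.5]
ee_rot: [[0.022, -0.0, 1.0], [-1.0, -0.0, 0.022], [0.0, -1.0, -0.0]]
wrist_force: [-1.1, -0.7, -2.6]
grip_width: 0.348
```

Request:
play_rows:
  increments:
    - [[0.05,0.0012,0],[0,0,0],20]
    - [[0.05,0.0012,0],[0,0,0],20]
    - [[0.05,0.0012,0],[0,0,0],20]

```text
t: 14.65
position: [550.7, 22.7, 199.5]
ee_rot: [[0.022, -0.0, 1.0], [-1.0, -0.0, 0.022], [0.0, -1.0, -0.0]]
wrist_force: [-1.6, -0.5, -1.4]
grip_width: 0.349
```

Request:
play_rows:
  increments:
    - [[0.05,0.0012,0],[0,0,0],20]
    - [[0.05,0.0012,0],[0,0,0],20]

```text
t: 14.85
position: [553.7, 22.8, 199.5]
ee_rot: [[0.022, -0.0, 1.0], [-1.0, -0.0, 0.022], [0.0, -1.0, -0.0]]
wrist_force: [-0.7, 0.6, -3.0]
grip_width: 0.345
```

Request:
play_rows:
  increments:
    - [[0.05,0.0012,0],[0,0,0],20]
    - [[0.05,0.0012,0],[0,0,0],20]

```text
t: 15.05
position: [556.7, 22.8, 199.5]
ee_rot: [[0.022, -0.0, 1.0], [-1.0, -0.0, 0.022], [0.0, -1.0, -0.0]]
wrist_force: [-1.7, -0.4, -2.9]
grip_width: 0.35
```

Request:
play_rows:
  increments:
    - [[0.05,0.0012,0],[0,0,0],20]
    - [[0.05,0.0012,0],[0,0,0],20]

```text
t: 15.25
position: [559.6, 22.9, 199.5]
ee_rot: [[0.022, -0.0, 1.0], [-1.0, -0.0, 0.022], [0.0, -1.0, -0.0]]
wrist_force: [-2.1, -0.7, -2.3]
grip_width: 0.345
```

Request:
play_rows:
  increments:
    - [[0.05,0.0012,0],[0,0,0],20]
    - [[0.05,0.0012,0],[0,0,0],20]

```text
t: 15.45
position: [562.7, 23.0, 199.5]
ee_rot: [[0.022, -0.0, 1.0], [-1.0, -0.0, 0.022], [0.0, -1.0, -0.0]]
wrist_force: [-1.6, 0.0, -0.7]
grip_width: 0.341
```

Request:
play_rows:
  increments:
    - [[0.05,0.0012,0],[0,0,0],20]
    - [[0.05,0.0012,0],[0,0,0],20]

```text
t: 15.65
position: [565.6, 23.0, 199.5]
ee_rot: [[0.022, -0.0, 1.0], [-1.0, -0.0, 0.022], [0.0, -1.0, -0.0]]
wrist_force: [-1.8, -0.0, -1.7]
grip_width: 0.345
```

Request:
play_rows:
  increments:
    - [[0.05,0.0012,0],[0,0,0],20]
    - [[0.05,0.0012,0],[0,0,0],20]

```text
t: 15.85
position: [568.6, 23.1, 199.5]
ee_rot: [[0.022, -0.0, 1.0], [-1.0, -0.0, 0.022], [0.0, -1.0, -0.0]]
wrist_force: [-1.1, 0.1, -1.9]
grip_width: 0.351
```

```bash
python3 - <<'E'
from h import *
for n in ("top","side","wrist"): cv2.imwrite(f"pics/{n}8.png",robot.capture(n))
a=cv2.imread("pics/top8.png")[90:200,250:330];b=cv2.imread("pics/side8.png")[140:250,130:270]
cv2.imwrite("pics/z8.png",np.hstack([cv2.resize(x,None,fx=3.6,fy=3.6,interpolation=cv2.INTER_CUBIC) for x in (a,b)]))
E
```

```text
(no output)
```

View pics/z8.png

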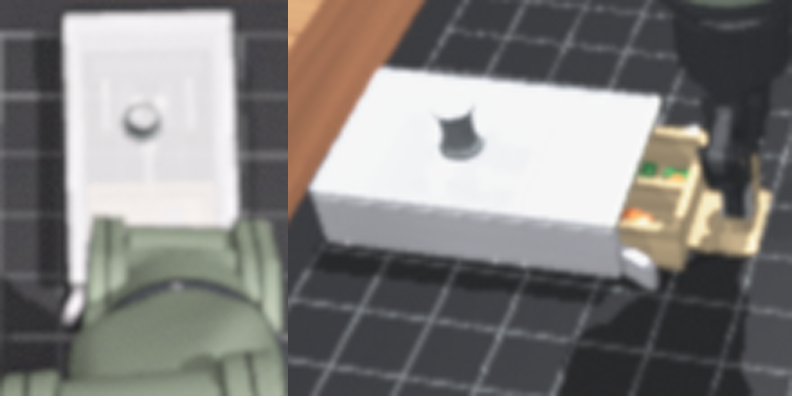

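View pics/wrist8.png

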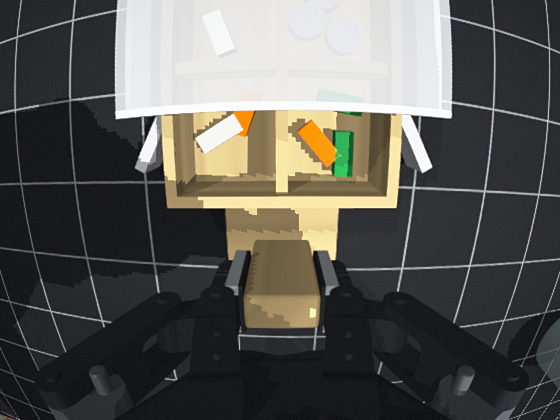

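Request:
play_rows:
  increments:
    - [[0.07,0.0018,0],[0,0,0],20]
    - [[0.07,0.0018,0],[0,0,0],20]

```text
t: 16.2
position: [572.8, 23.2, 199.5]
ee_rot: [[0.022, -0.001, 1.0], [-1.0, -0.0, 0.022], [0.0, -1.0, -0.001]]
wrist_force: [-0.9, -0.3, -2.2]
grip_width: 0.347
```

Request:
play_rows:
  increments:
    - [[0.05,0.0012,0],[0,0,0],20]
    - [[0.05,0.0012,0],[0,0,0],20]

```text
t: 16.4
position: [575.8, 23.3, 199.5]
ee_rot: [[0.022, -0.0, 1.0], [-1.0, -0.0, 0.022], [0.0, -1.0, -0.0]]
wrist_force: [-1.5, 0.6, -2.7]
grip_width: 0.344
```

Request:
play_rows:
  increments:
    - [[0.05,0.0012,0],[0,0,0],20]
    - [[0.05,0.0012,0],[0,0,0],20]

```text
t: 16.6
position: [578.8, 23.4, 199.5]
ee_rot: [[0.022, -0.0, 1.0], [-1.0, -0.0, 0.022], [0.0, -1.0, -0.0]]
wrist_force: [-2.3, -0.5, -1.9]
grip_width: 0.347
```

Sliding freely; smaller single calls from here.

Request:
play_rows:
  increments:
    - [[0.05,0.0012,0],[0,0,0],20]
    - [[0.05,0.0012,0],[0,0,0],20]

```text
t: 16.8
position: [581.8, 23.4, 199.5]
ee_rot: [[0.022, -0.0, 1.0], [-1.0, -0.0, 0.022], [0.0, -1.0, -0.0]]
wrist_force: [-2.0, -0.2, -1.7]
grip_width: 0.344
```

Request:
play_rows:
  increments:
    - [[0.05,0.0012,0],[0,0,0],20]
    - [[0.05,0.0012,0],[0,0,0],20]

```text
t: 17.0
position: [584.9, 23.5, 199.5]
ee_rot: [[0.022, -0.0, 1.0], [-1.0, -0.0, 0.022], [0.0, -1.0, -0.0]]
wrist_force: [-1.7, 0.3, -2.2]
grip_width: 0.343
```

Request:
play_rows:
  increments:
    - [[0.05,0.0012,0],[0,0,0],20]
    - [[0.05,0.0012,0],[0,0,0],20]

```text
t: 17.2
position: [587.8, 23.6, 199.5]
ee_rot: [[0.022, -0.0, 1.0], [-1.0, -0.0, 0.022], [0.0, -1.0, -0.0]]
wrist_force: [-2.9, 0.1, -1.9]
grip_width: 0.346
```

Request:
play_rows:
  increments:
    - [[0.04,0.001,0],[0,0,0],20]
    - [[0.04,0.001,0],[0,0,0],20]

```text
t: 17.4
position: [590.2, 23.6, 199.5]
ee_rot: [[0.022, -0.0, 1.0], [-1.0, -0.0, 0.022], [0.0, -1.0, -0.0]]
wrist_force: [-1.5, -0.8, -1.9]
grip_width: 0.345
```

Request:
play_rows:
  increments:
    - [[0.04,0.001,0],[0,0,0],20]
    - [[0.04,0.001,0],[0,0,0],20]

```text
t: 17.6
position: [592.6, 23.7, 199.5]
ee_rot: [[0.022, -0.0, 1.0], [-1.0, -0.0, 0.022], [0.0, -1.0, -0.0]]
wrist_force: [-2.9, -0.4, -1.4]
grip_width: 0.347
```

Request:
play_rows:
  increments:
    - [[0.04,0.001,0],[0,0,0],20]
    - [[0.04,0.001,0],[0,0,0],20]

```text
t: 17.8
position: [595.0, 23.8, 199.5]
ee_rot: [[0.022, -0.0, 1.0], [-1.0, -0.0, 0.022], [0.0, -1.0, -0.0]]
wrist_force: [-1.0, 0.0, -2.1]
grip_width: 0.344
```

Request:
play_rows:
  increments:
    - [[0.03,0.001,0],[0,0,0],20]
    - [[0.03,0.001,0],[0,0,0],20]

```text
t: 18.0
position: [596.8, 23.8, 199.5]
ee_rot: [[0.021, -0.0, 1.0], [-1.0, -0.0, 0.021], [0.0, -1.0, -0.0]]
wrist_force: [-3.2, -0.5, -0.8]
grip_width: 0.347
```

Request:
play_rows:
  increments:
    - [[0.03,0.001,0],[0,0,0],20]
    - [[0.03,0.001,0],[0,0,0],20]

```text
t: 18.2
position: [598.4, 23.7, 199.5]
ee_rot: [[0.021, -0.001, 1.0], [-1.0, -0.0, 0.021], [0.0, -1.0, -0.001]]
wrist_force: [-6.8, -1.3, 1.5]
grip_width: 0.348
```

Request:
play_rows:
  increments:
    - [[0.025,0.001,0],[0,0,0],20]
    - [[0.025,0.001,0],[0,0,0],20]

```text
t: 18.4
position: [599.9, 23.9, 199.5]
ee_rot: [[0.022, -0.001, 1.0], [-1.0, -0.0, 0.022], [0.0, -1.0, -0.001]]
wrist_force: [-4.5, -0.3, -0.4]
grip_width: 0.349
```

Request:
play_rows:
  increments:
    - [[0.025,0.001,0],[0,0,0],20]
    - [[0.025,0.001,0],[0,0,0],20]

```text
t: 18.6
position: [601.5, 23.9, 199.5]
ee_rot: [[0.022, -0.001, 1.0], [-1.0, -0.0, 0.022], [0.0, -1.0, -0.001]]
wrist_force: [-3.8, 0.4, -0.6]
grip_width: 0.345
```

Request:
play_rows:
  increments:
    - [[0.025,0.001,0],[0,0,0],20]
    - [[0.025,0.001,0],[0,0,0],20]

```text
t: 18.8
position: [603.1, 24.0, 199.5]
ee_rot: [[0.022, -0.0, 1.0], [-1.0, -0.0, 0.022], [0.0, -1.0, -0.0]]
wrist_force: [-3.3, 0.2, -2.1]
grip_width: 0.341
```

Request:
play_rows:
  increments:
    - [[0.025,0.001,0],[0,0,0],20]
    - [[0.025,0.001,0],[0,0,0],20]

```text
t: 19.0
position: [604.7, 24.1, 199.5]
ee_rot: [[0.022, 0.0, 1.0], [-1.0, -0.0, 0.022], [0.0, -1.0, 0.0]]
wrist_force: [-0.6, -1.0, -2.7]
grip_width: 0.345
```

Request:
play_rows:
  increments:
    - [[0.025,0.001,0],[0,0,0],20]
    - [[0.025,0.001,0],[0,0,0],20]

```text
t: 19.2
position: [606.2, 24.2, 199.6]
ee_rot: [[0.022, 0.0, 1.0], [-1.0, -0.0, 0.022], [0.0, -1.0, 0.0]]
wrist_force: [-0.9, 0.5, -1.7]
grip_width: 0.347
```

Request:
play_rows:
  increments:
    - [[0.025,0.001,0],[0,0,0],20]
    - [[0.025,0.001,0],[0,0,0],20]

```text
t: 19.4
position: [607.6, 24.2, 199.5]
ee_rot: [[0.021, -0.0, 1.0], [-1.0, -0.0, 0.021], [0.0, -1.0, -0.0]]
wrist_force: [-1.9, -1.1, -2.3]
grip_width: 0.348
```

Request:
play_rows:
  increments:
    - [[0.025,0.001,0],[0,0,0],20]
    - [[0.025,0.001,0],[0,0,0],20]

```text
t: 19.6
position: [608.8, 24.2, 199.5]
ee_rot: [[0.021, -0.001, 1.0], [-1.0, -0.0, 0.021], [0.0, -1.0, -0.001]]
wrist_force: [-6.9, -1.7, 0.1]
grip_width: 0.345
```

Request:
play_rows:
  increments:
    - [[0.025,0.001,0],[0,0,0],20]
    - [[0,0,0],[0,0,0],20]

```text
t: 19.8
position: [609.5, 24.2, 199.5]
ee_rot: [[0.021, -0.002, 1.0], [-1.0, -0.0, 0.021], [0.0, -1.0, -0.002]]
wrist_force: [-6.7, -1.8, 1.9]
grip_width: 0.344
```

Request:
play_rows:
  increments:
    - [[0.025,0.001,0],[0,0,0],20]
    - [[0,0,0],[0,0,0],20]

```text
t: 20.0
position: [610.1, 24.2, 199.5]
ee_rot: [[0.022, -0.002, 1.0], [-1.0, -0.001, 0.022], [0.0, -1.0, -0.002]]
wrist_force: [-8.3, -1.7, 3.1]
grip_width: 0.347
```

Request:
play_rows:
  increments:
    - [[0,0,0],[0,0,0],36]
    - [[0,0,0],[0,0,0],50]
    - [[0,0,0],[0,0,0],60]
    - [[0,0,0],[0,0,0],60]
    - [[0,0,0],[0,0,0],60]

```text
t: 20.5
position: [610.6, 24.4, 199.6]
ee_rot: [[0.022, -0.0, 1.0], [-1.0, -0.0, 0.022], [0.0, -1.0, -0.0]]
wrist_force: [0.3, 0.1, 0.1]
grip_width: 0.706
```

```bash
python3 - <<'E'
from h import *
o=robot.get_obs();print(o["position"],o["t"],o["grip_width"],o["wrist_force"])
for n in ("top","side","wrist"): cv2.imwrite(f"pics/{n}9.png",robot.capture(n))
a=cv2.imread("pics/top9.png")[90:200,250:330];b=cv2.imread("pics/side9.png")[140:250,130:270]
cv2.imwrite("pics/z9.png",np.hstack([cv2.resize(x,None,fx=3.6,fy=3.6,interpolation=cv2.INTER_CUBIC) for x in (a,b)]))
E
```

```text
[610.60823762  24.37922083 199.56613023] 20.5 0.7061897176748207 [0.31933347 0.07637948 0.14701408]
```

View pics/z9.png

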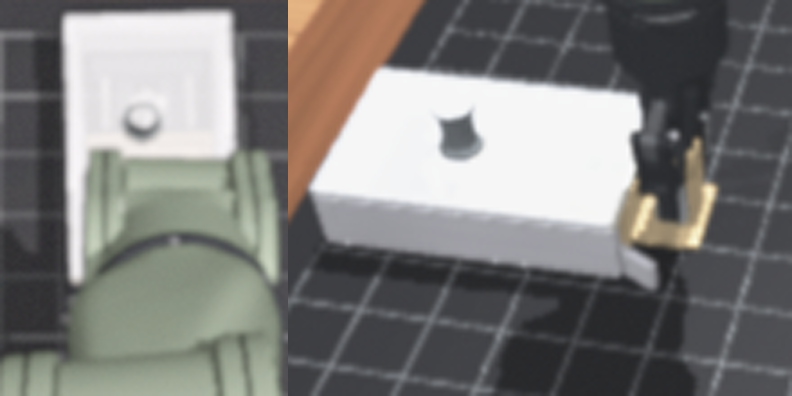

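View pics/wrist9.png

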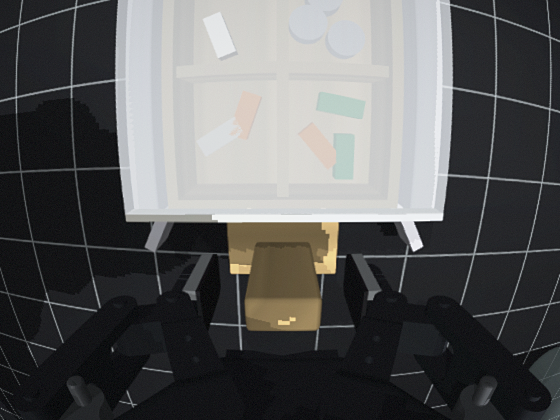

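Request:
play_rows:
  increments:
    - [[0,0,0.3],[0,0,0],60]
    - [[0,0,0.6],[0,0,0],60]
    - [[0,0,0.9],[0,0,0],60]
    - [[0,0,0.9],[0,0,0],60]
    - [[0,0,0.9],[0,0,0],60]

```text
t: 21.15
position: [610.4, 24.3, 309.4]
ee_rot: [[0.022, 0.0, 1.0], [-1.0, -0.0, 0.022], [0.0, -1.0, 0.0]]
wrist_force: [0.8, -0.0, -0.6]
grip_width: 0.701
```

Request:
play_rows:
  increments:
    - [[-0.2,0,0.9],[0,0,0],60]
    - [[-0.4,-0.6,0.3],[0,0,0],60]
    - [[-0.4,-0.9,0],[0,0,0],60]
    - [[-0.4,-0.9,0],[0,0,0],60]
    - [[-0.4,-0.9,0],[0,0,0],60]

```text
t: 21.65
position: [555.9, -75.6, 344.3]
ee_rot: [[0.022, 0.0, 1.0], [-1.0, -0.0, 0.022], [0.0, -1.0, 0.0]]
wrist_force: [-0.4, -0.4, -0.4]
grip_width: 0.702
```

Request:
play_rows:
  increments:
    - [[-0.2,-0.9,0],[0,0,0],60]
    - [[-0.2,-0.9,0],[0,0,0],60]
    - [[-0.2,-0.9,0],[0,0,0],60]
    - [[-0.2,-0.9,0],[0,0,0],60]
    - [[0,0,0],[0,0,0],60]

```text
t: 22.15
position: [531.4, -186.2, 344.3]
ee_rot: [[0.017, -0.0, 1.0], [-1.0, -0.002, 0.017], [0.002, -1.0, -0.0]]
wrist_force: [-0.0, 0.6, 0.4]
grip_width: 0.698
```

```bash
python3 - <<'E'
from h import *
o=robot.get_obs();print(o["position"],o["t"],o["wrist_force"])
for n in ("top","side"): cv2.imwrite(f"pics/{n}10.png",robot.capture(n))
a=cv2.imread("pics/top10.png")[85:200,250:330];b=cv2.imread("pics/side10.png")[140:255,130:270]
cv2.imwrite("pics/z10.png",np.hstack([cv2.resize(x,None,fx=3.6,fy=3.6,interpolation=cv2.INTER_CUBIC) for x in (a,b)]))
cv2.imwrite("pics/t10z.png",cv2.resize(a,None,fx=5,fy=5,interpolation=cv2.INTER_CUBIC))
cv2.imwrite("pics/s10z.png",cv2.resize(cv2.imread("pics/side10.png")[175:255,200:270],None,fx=6,fy=6,interpolation=cv2.INTER_CUBIC))
E
```

```text
[ 531.3637677  -186.21170117  344.25387639] 22.15 [-0.03282334  0.58127354  0.35025501]
```

View pics/t10z.png

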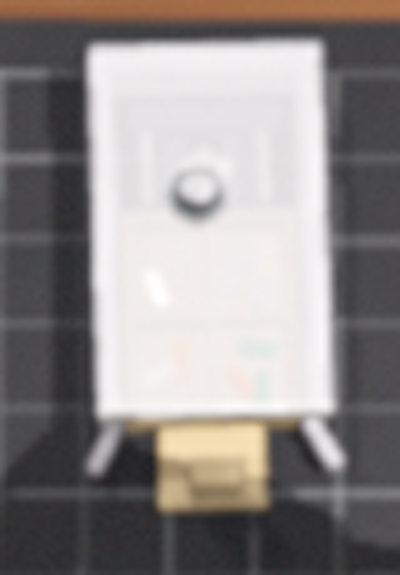

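View pics/s10z.png

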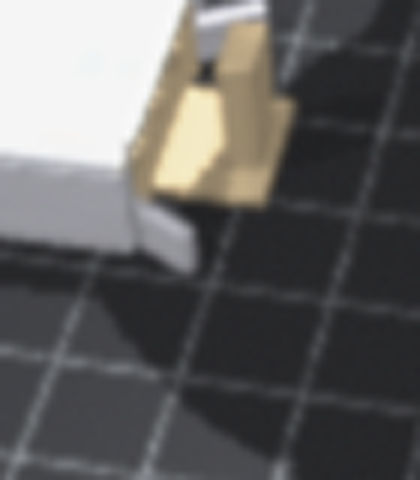

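View pics/side10.png

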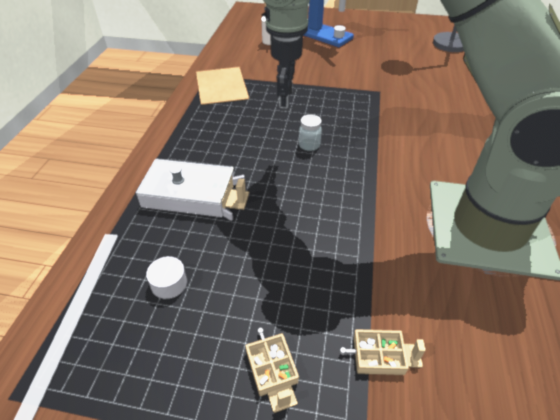

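```bash
python3 - <<'E'
from fit import *
cv=lambda a,x,y,f:(np.array(a,float)+.5)/f-.5+[x,y]
T=np.array([[-107,30,6],[-107,-30,6],[60,47,38],[60,-47,38]],float)
tt=cv([(156,508),(270,511)],250,85,5); ts=cv([(266,207),(295,100)],200,175,6)
c,s=np.cos(.025),np.sin(.025)
for ob in ([("top",[0,1],tt)],[("side",[0,1],ts)],[("top",[0,1],tt),("side",[0,1],ts)]):
    q,f=fit(T,ob,[700,26,.02,0]);d=q[:2]-[641.6,24.8]
    print(np.round(f,1),"riser",np.round([c*d[0]+s*d[1],-s*d[0]+c*d[1],q[2]-.025],3))
E
```

```text
[ 1.1  0.  -1.1 -0.   0. ] riser [ 6.0226e+01 -4.3120e+00 -5.3000e-02]
[ 0.1 -0.6 -0.1  0.7  0. ] riser [5.8555e+01 5.1720e+00 1.5000e-02]
[ 0.9  0.8 -1.3 -0.1 -0.5 -1.   0.   0.5 -0.2] riser [ 5.9512e+01  5.4000e-01 -1.3000e-02]
```

```bash
python3 -c "
from plant import robot
print(robot.get_obs()['t']); print(robot.sign_off())"
```

```text
22.25
the job is handed in; nothing more can be done
None
```

The plywood tray is in the riser, and I handed the job in at about 22 s; no verdict was reported.

I took it by its grip tab, brought it to the mouth, regripped it once to take out about 0.02 rad of skew, and slid it in.

**What the wrist force showed (readings taken between moves):**
- Sliding drag was about 1–3 N.
- At TCP x ≈ 598 mm it rose to about 7 N, then fell to under 1 N. I read that as the tongue going through the rollers.
- From about 607 mm it rose at roughly 2 N/mm, which matches the buffer. I stopped at 8.3 N, let go and backed away.

**Last pictures:**
- The tray is flat under the clear top, with its front end at the pads and the tab outside.
- A rough fit puts its origin about 59.5 mm beyond the mouth and 0.5 mm off centre.
- The jar, tin and spool look unmoved by eye.

**What disagreed or was not checked:**
- The top and side cameras fitted separately gave sideways offsets of -4.3 and +5.2 mm. Each used only two points, so the 0.5 mm is an average, though both are within 6 mm.
- The fitted depth is about 3 mm short of the roughly 62.7 mm implied by the arm. Part of that could be the tray springing back when let go.
- Buffer compression after release was not measured. I am relying on the click felt in the force and on the picture of the pads.
- Setting the tray down in front of the mouth, one lowering step pressed it on the mat with about 20 N. I backed off straight away; it was not touching the riser.

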